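Clamp the jar tags in the marking jig and draw the batch line

ROBOT

A 6-joint arm with a two-finger parallel gripper is mounted at the origin on the work surface. World frame = base frame: x ahead of the robot, y to its left, z up, the work surface at z = 0. Lengths are in m, angles in degrees, forces in N, time in s.
With the tool pointing down it reaches from about 0.25 to 0.8 m from the base axis. Payload 8.5 kg.
Tool frame: the origin (TCP) lies between the finger pads; the fingertips stand 8 mm ahead of it and the grasp point (between the pads) lies 11 mm behind it; z points along the fingers, y is the line along which they close (so a half turn about z gives the same grasp; the last joint's range is limited). The gripper opens to 85 mm and grips with 20 to 120 N. Pads are 22 mm wide; open, the fingers measure 114 mm over their backs; the gripper's body (76 mm by 85 mm) begins 54 mm behind the grasp point. The pads swing forward as they close: fully open they stand 13 mm farther back than shut.
Start: joints at [-66.463, 13.648, -0.773, 75.585, 0, 90], TCP at [0.21, -0.481, 0.2] pointing down, gripper open.
Joint ranges: [-152.45, 152.45], [-59.26, 108.67], [-65.41, 83.53], [-104.44, 129.93], [-82.83, 76.93], [-180, 180]. Speed limits (degrees/s): [127.2, 127.2, 159.86, 180, 180, 180].

INTERFACE

Orientations are given as [roll, pitch, yaw] about the fixed x, y, z axes, in that order (R = Rz(yaw) Ry(pitch) Rx(roll)).
In Python, from station import * gives the robot as it stands. Calls block until the motion is done:
- move_ptp(position, orientation): joint-space move of the TCP to a pose.
- move_linear(position, speed=0.15, ori=None): straight line of the TCP; ori=None keeps the orientation; speed is the mean speed in m/s.
- movej(angles): joint-space move.
- gripper_to(opening): finger opening in m; the grip force is fixed at half the most; returns when the fingers have stopped.
- wait(seconds).
- ik(position, orientation): joint angles nearest the present ones, or None.
- read_state(): the state.
- get_image(name): name is "scene" or "top" or "wrist"; returns the picture (420x560x3 uint8, red, green, blue); there is no depth.
- camera_params(name): a dict with "fx", "fy", "cx", "cy" (pixels), "rvec" (rotation vector, rad) and "tvec" (3), from world to camera coordinates, as OpenCV has them. Camera axes: x right, y down, z forward; pixel columns grow to the right and rows downward; lengths in m; the calibration is good to about 2 mm. A picture is of the moment at which its call begins: read the wrist's pose just before it. camera_params takes no time and is no camera call; for the wrist camera it gives the pose at the moment of the call.
A pose or a line that the arm cannot do raises IKError and nothing moves.
- close_job(): hands the job in; it is judged then, once.
The state is a dict: "time_s": time; "q": joint angles; "joint_vel": joint speeds; "tau": joint torques, N m; "tool_pos": TCP position; "orientation": TCP orientation; "ft_force": force on the tool from outside, world axes, zero at the start; "wrist_torque": the same for the moment, N m; "opening": finger opening in m; "gripper_force": force on a finger pad.
Only numpy, scipy, OpenCV 4.12 (cv2) and the standard library are available. Lean on these libraries where they do the work, as an engineer would, in place of code of your own. Each camera call takes 0.05 s, during which the arm holds its last target. There are 200 camera calls.

TASK

Push the red wedge fully under the left end of the sprung blue bar so that it holds the bar open by itself, slide every jar tag lengthwise under the bar, one to each white bay and fully home against the stop, then pull the wedge out so the bar clamps them all. Next take the orange stylus and, with its point down in the slot of the clamped bar, draw it slowly (2 to 3 cm a second) along the whole slot from the red dot to the white dot, then hang it back upright in its stand; the wedge must finish on its yellow-striped pad, in whichever order you tidy up. Leave the tags clamped, and do not shove or knock over the jars, caps, carton or tape.

Things in the scene. Friction and masses are not known exactly. Their poses are not given: they have to be found in the camera images.
- jig: marking jig, fixed: dark steel base, x -125 to +95 mm, y +-140 mm, 10 mm thick; the bed is its top. Origin on the table. +x points away from the robot, the way tags and wedge are slid in. A blue sprung bar, 250 mm long in y, covers x -8 to +80 mm. Behind the three white bays a fixed stop 9 mm high has its face at x = +35 mm; the red prop bay has no stop
- bar (a joint): blue sprung bar, 8 mm thick, hinged at jig x +75 mm, 24 mm up, axis along jig y; rad, 0 shut, grows to 0.5 as its front edge rises. Springs press that edge down with about 5 N. A 6 mm wide lip under the front edge (jig x -8 to -2 mm) hangs 5 mm below the bar; shut, it is 5 mm above the bed, too low for a tag. About 0.20 on the wedge's flat top, 0.09 when clamping tags
- bay1 (a point): centre of the underside of a tag that is home in white bay 1 (jig y +36 mm), on the bed, axes as the jig's; a home tag lies along jig x with its far end against the stop and its near end 47 mm out in front of the bar
- bay2 (a point): the same for white bay 2 (jig y -26 mm)
- bay3 (a point): the same for white bay 3 (jig y -88 mm)
- prop_bay (a point): red bay at the left end of the jig (jig y +100 mm), axes as the jig's: where the wedge's origin is when it is fully under the bar, with the lip on its flat top
- slot_mid (a point): middle of the marking slot, level with the bar's top face; moves with the bar, axes as the bar's (y along the slot, z out of the bar). The slot is cut through the 8 mm bar, 10 mm wide, 230 mm long, 60 mm from the hinge; clamped tags lie about 11 mm below the top face
- slot_start (a point): point on the slot's centre line, at the top face, 100 mm from the middle towards the red dot (+y, left) end: start of the marking pass
- slot_end (a point): the same, 100 mm from the middle towards the white dot (-y) end: end of the marking pass
- prop: red wedge with an upright black handle, 100 mm (x) by 24 mm (y), 120 g; loose. Origin mid underside. Ramp falls from 21 mm high at x = 0 to a 3 mm nose at x = +50 mm; flat top 21 mm high from x -24 to 0; handle centred at x = -38 mm, 24 mm (x) by 18 mm (y), up to 60 mm high
- prop_pad: black rubber pad with a yellow stripe, 130 by 60 mm, 3 mm thick, fixed: where the wedge is kept; origin at its centre on the table
- stylus: orange marking stylus, upright in its stand; loose, 60 g. Origin at its steel point, z up along it: point 3.6 mm across widening to 10 mm at 22 mm, stem 10 mm thick up to 50 mm, square collar 28 mm wide from 50 to 56 mm, square handle 14 by 14 mm (faces along its x and y) from 56 to 116 mm
- stylus_tip (a point): the point of the stylus (same place as its origin)
- stand: grey stylus stand, 64 by 64 mm, 54 mm tall, fixed; an 18 mm square hole down its middle; the stylus hangs in it by its collar, point 4 mm above the table. Origin on the table at its centre
- tag1: pale wood jar tag, a rigid plaque 90 mm (x) by 32 mm (y), 12 mm thick, 40 g, both ends alike; loose, flat on the table; may be absent. Origin at the centre of its underside
- tag2: red jar tag, a rigid plaque 90 mm (x) by 32 mm (y), 12 mm thick, 40 g, both ends alike; loose, flat on the table; may be absent. Origin at the centre of its underside
- tag3: dark wood jar tag, a rigid plaque 90 mm (x) by 32 mm (y), 12 mm thick, 40 g, both ends alike; loose, flat on the table; may be absent. Origin at the centre of its underside
- jar1: wine jar, glazed dark over a tan foot, 84 mm across, 150 mm tall, 0.9 kg; bystander; origin under its centre
- jar2: wine jar, glazed dark over a tan foot, 84 mm across, 150 mm tall, 0.9 kg; bystander; origin under its centre
- jar3: wine jar, glazed dark over a tan foot, 84 mm across, 150 mm tall, 0.9 kg; bystander; origin under its centre
- giftbox: cream and red gift carton, 110 by 110 by 170 mm tall, bystander; origin under its centre
- cap1: terracotta jar cap, 48 mm across, 24 mm tall, bystander; origin under its centre
- cap2: terracotta jar cap, 48 mm across, 24 mm tall, bystander; origin under its centre
- tape: roll of brown tape lying flat, 90 mm across, 22 mm tall, bystander; origin under its centre
Mind the look-alikes: they are no part of the job. What is shaped like the stylus but black or pink is not meant.

How it is judged:
By the outcome, as a careful person would: the job done as asked, in the order asked, and still so for the second after the job is handed in, with the robot touching nothing.
Of tag1, tag2, tag3 only 2 to 3 are there at a start; the rules pass over those that are not, and their reading is None.
At some moment in a run one of tag1, tag2, tag3 may be knocked a few centimetres aside while the robot is not near it.
It also fails if it takes over 210 s, if anything falls off the work surface, if the arm or the gripper's body presses on something with over 40 N, if the wrist force passes 120 N, or if a joint passes its speed limit or range.

## Working session

There is one attempt and no reset: what is moved stays moved. The work goes in short steps, each a Python script; the robot and the scene stay as the last script left them, time stands still between calls to the robot, and variables do not carry over. Pictures are saved under pics/ and viewed, at most 14 in all, crops included, and the job is handed in when it is done.

```bash
ls; mkdir -p pics
python3 - <<'E'
from station import *
import cv2
for n in ("scene","top"):
    cv2.imwrite(f"pics/{n}0.png",cv2.resize(get_image(n)[:,:,::-1],(800,600),interpolation=cv2.INTER_CUBIC))
    print(n,camera_params(n))
s=read_state();print(s['time_s'],s['tool_pos'],s['orientation'],s['opening'])
E
```

```text
pics
scene {'fx': 425.4393476438462, 'fy': 425.4393476438462, 'cx': 278.9319519563419, 'cy': 209.25409797443453, 'rvec': array([ 2.10126192,  0.71822847, -0.35676209]), 'tvec': array([-0.43904818, -0.17144999,  1.57514021])}
top {'fx': 381.7293836786092, 'fy': 381.7293836786092, 'cx': 284.8612931334321, 'cy': 212.86209800469956, 'rvec': array([ 2.19861278, -2.14063577,  0.14101262]), 'tvec': array([-0.04618834,  0.56988413,  1.00213233])}
0.1 [ 0.2095091  -0.48093916  0.19953031] [-1.79925532e+02 -1.97301618e-03  2.35401980e+01] 0.08540279346986189
```

View pics/scene0.png

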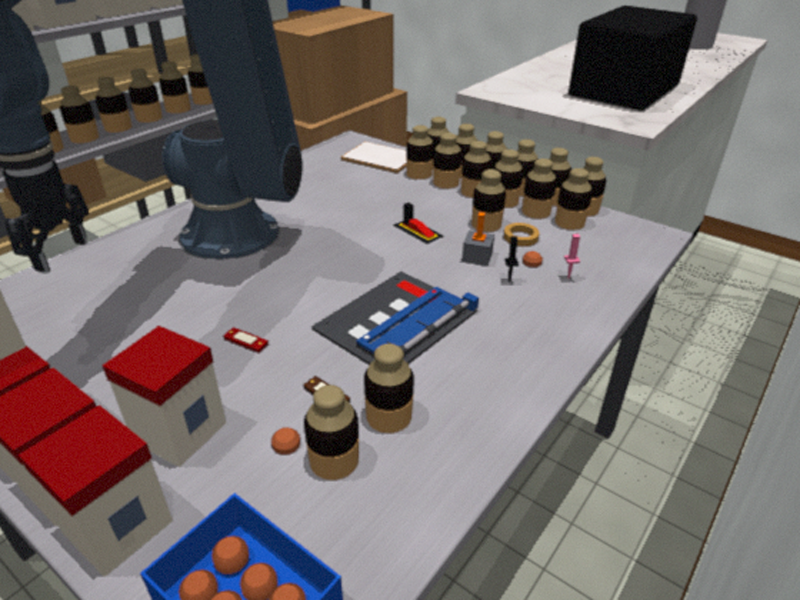

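View pics/top0.png

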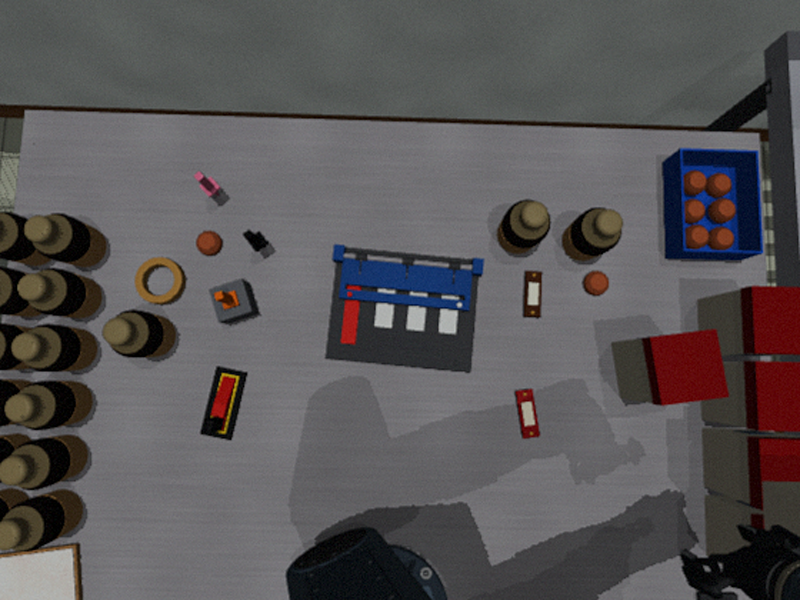

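The top view shows red tag2 (527,413), dark tag3 (533,294), wedge on its pad (224,402), jig (403,308) and the orange stylus in its stand (233,300). The stylus look-alikes are black at (257,241) and pink at (210,187), and only the orange one stands in the grey stand. No pale tag is visible.

```bash
cat > h.py <<'E'
from station import *
import numpy as np, cv2
from scipy.spatial.transform import Rotation as Ro
def cam(n):
    p=camera_params(n);R=cv2.Rodrigues(p['rvec'])[0];return p,R,-R.T@p['tvec']
def px2w(p,uv,z):
    R=cv2.Rodrigues(p['rvec'])[0];c=-R.T@p['tvec']
    uv=np.atleast_2d(uv).astype(float)
    d=np.c_[(uv[:,0]-p['cx'])/p['fx'],(uv[:,1]-p['cy'])/p['fy'],np.ones(len(uv))]@R
    return c+d*((z-c[2])/d[:,2])[:,None]
def w2px(p,X):
    return cv2.projectPoints(np.atleast_2d(X).astype(float),p['rvec'],p['tvec'],np.array([[p['fx'],0,p['cx']],[0,p['fy'],p['cy']],[0,0,1]]),None)[0][:,0]
def down(yaw): return [180,0,yaw]
def st(): 
    s=read_state();print('t',round(s['time_s'],1),'pos',np.round(s['tool_pos'],4),'ori',np.round(s['orientation'],1),'F',np.round(s['ft_force'],1),'op',round(s['opening'],4),'gf',round(s['gripper_force'],1));return s
E
python3 - <<'E'
from h import *
p,R,c=cam("top")
for n,uv,z in [("jig nearL",(326,359),.01),("jig nearR",(471,371),.01),("jig farL",(334,246),.03),("jig farR",(482,262),.03),
 ("prop noseT",(232,377),.003),("pad c",(223,403),.003),("pad corners",(217,367),.003),("",(246,371),.003),("",(231,439),.003),("",(201,434),.003),
 ("red tag",(527,413),.012),("r0",(521,390),.012),("r1",(533,437),.012),("dark",(533,294),.012),("d0",(534,272),.012),("d1",(532,317),.012),("stand",(229,300),.054),("stylus top",(226,296),.12),
 ("jar",(152,333),.1),("black",(254,238),.11),("capR",(596,283),.012),("jarA",(525,225),.1),("gbox",(690,365),.17)]:
    print(n,np.round(px2w(p,np.array(uv)*.7,z)[0],4))
p,R,c=cam("wrist");s=read_state()
Rt=Ro.from_euler('xyz',s['orientation'],degrees=True).as_matrix()
print(p,'cam in tool',Rt.T@(c-s['tool_pos']),'zaxis in tool',Rt.T@R.T)
E
```

```text
jig nearL [0.4635 0.1209 0.01  ]
jig nearR [ 0.4479 -0.1574  0.01  ]
jig farL [0.6797 0.1121 0.03  ]
jig farR [ 0.6568 -0.1733  0.03  ]
prop noseT [0.4247 0.2997 0.003 ]
pad c [0.3753 0.3137 0.003 ]
pad corners [0.443  0.3295 0.003 ]
 [0.4368 0.2737 0.003 ]
 [0.3087 0.2944 0.003 ]
 [0.3166 0.3513 0.003 ]
red tag [ 0.3714 -0.2647  0.012 ]
r0 [ 0.4143 -0.2532  0.012 ]
r1 [ 0.327  -0.2761  0.012 ]
dark [ 0.5999 -0.2763  0.012 ]
d0 [ 0.6434 -0.2783  0.012 ]
d1 [ 0.5548 -0.2743  0.012 ]
stand [0.567  0.2987 0.054 ]
stylus top [0.5663 0.2837 0.12  ]
jar [0.5    0.4146 0.1   ]
black [0.6724 0.2441 0.11  ]
capR [ 0.6251 -0.4001  0.012 ]
jarA [ 0.7132 -0.24    0.1   ]
gbox [ 0.4676 -0.4953  0.17  ]
{'fx': 336.7009853797939, 'fy': 336.7009853797939, 'cx': 275.21013677164103, 'cy': 206.32187703514055, 'rvec': array([-2.41603678,  1.580946  ,  0.23442736]), 'tvec': array([-0.52572686, -0.03791837,  0.37814365])} cam in tool [ 0.07356084  0.00110837 -0.17304502] zaxis in tool [[ 9.74079979e-04 -9.57279938e-01 -2.89161151e-01]
 [ 9.99999359e-01  7.65776567e-04  8.33503427e-04]
 [-5.76463276e-04 -2.89161778e-01  9.57280071e-01]]
```

Run:
```python
from h import *
import json
s=st();move_linear([.21,-.481,.3],.25)
P={}
for n,pos in (("w1",[.45,-.08,.27]),("w2",[.40,.19,.25])):
    move_ptp(pos,down(0));wait(.3)
    p=camera_params("wrist");im=get_image("wrist")
    np.save(n+".npy",im);P[n]={k:np.array(v).tolist() for k,v in p.items()}
    cv2.imwrite(f"pics/{n}.png",cv2.resize(im[:,:,::-1],(800,600),interpolation=cv2.INTER_CUBIC));st()
json.dump(P,open("P.json","w"))
```

```text
t 0.1 pos [ 0.2095 -0.4809  0.1995] ori [-179.9   -0.    23.5] F [0.1 0.2 0.1] op 0.0854 gf 0.0
t 2.7 pos [ 0.45   -0.0804  0.27  ] ori [-180.    0.   -0.] F [0.5 0.2 0.3] op 0.0855 gf 0.0
t 7.7 pos [0.4  0.19 0.25] ori [180.   0.  -0.] F [-0.4 -0.5  0.8] op 0.0854 gf 0.0
```

View pics/w1.png

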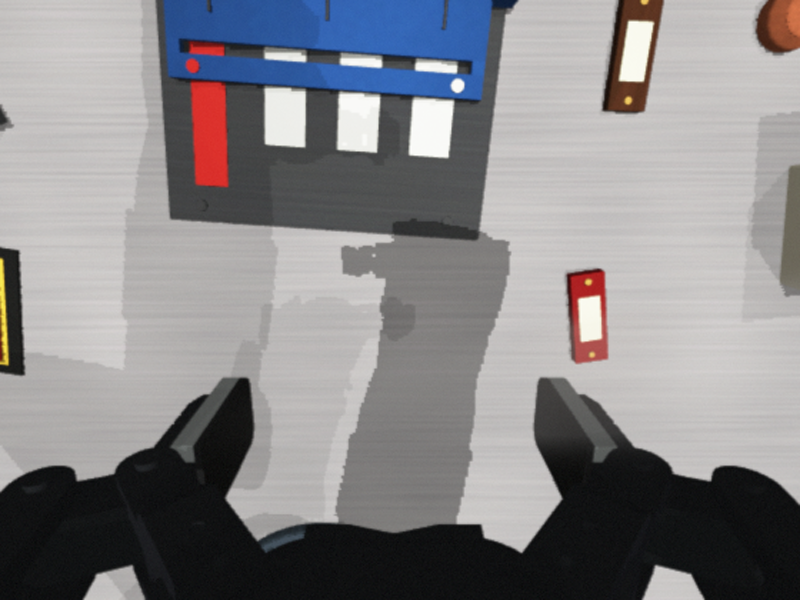

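View pics/w2.png

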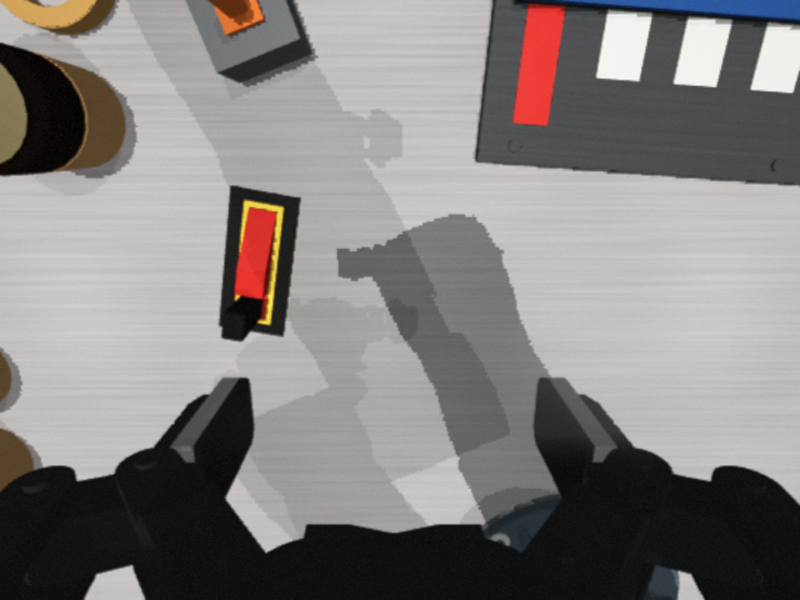

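Run:
```python
from h import *
import json
P=json.load(open("P.json"))
for c,n,uv,z in [("w1","jigNL",(170,218),.01),("w1","jigNR",(478,239),.01),("w2","jigNL",(477,160.5),.01),("w1","reddot",(192,66),.028),("w1","whitedot",(458,86),.028),
("w1","redbay nl",(196,185),.01),("w1","redbay nr",(228,187),.01),("w1","bay3 nl",(409,156),.01),("w1","bay3 nr",(448,158),.01),("w1","bay1 nl",(265,145),.01),("w1","bay1 nr",(304,147),.01),
("w1","red c",(591,318),.012),("w1","red d1",(589,282),.012),("w1","red d2",(592,355),.012),("w1","dark d1",(628,100),.012),("w1","dark d2",(644.5,2),.012),("w1","dark lab",(636,51),.012),
("w2","nose l",(250,207),.006),("w2","nose r",(277,210),.006),("w2","flat l",(235,297),.024),("w2","flat r",(264,300),.024),
("w2","pad fl",(231,187),.003),("w2","pad fr",(300,198),.003),("w2","pad nr",(284,336),.003),("w2","pad nl",(220,326),.003),
("w2","stand n l",(219,71),.054),("w2","stand n r",(302,40),.054),("w2","stand bottom n",(232,83),.0),]:
    print(c,n,np.round(px2w(P[c],np.array(uv)*.7,z)[0],4))
im=cv2.imread("pics/w2.png");cv2.imwrite("pics/c1.png",cv2.resize(im[170:360,190:330],None,fx=3,fy=3,interpolation=cv2.INTER_CUBIC))
```

```text
Traceback (most recent call last):
  File "h.py", line 7, in px2w
    R=cv2.Rodrigues(p['rvec'])[0];c=-R.T@p['tvec']
      ~~~~~~~~~~~~~^^^^^^^^^^^
cv2.error: OpenCV(4.12.0) :-1: error: (-5:Bad argument) in function 'Rodrigues'
> Overload resolution failed:
>  - src is not a numpy array, neither a scalar
>  - Expected Ptr<cv::UMat> for argument 'src'
```

```bash
sed -i "s/cv2.Rodrigues(p\['rvec'\])/cv2.Rodrigues(np.array(p['rvec']))/" h.py
python3 - <<'E'
from h import *
import json
P=json.load(open("P.json"))
for c,n,uv,z in [("w1","jigNL",(170,218),.01),("w1","jigNR",(478,239),.01),("w2","jigNL",(477,160.5),.01),("w1","reddot",(192,66),.028),("w1","whitedot",(458,86),.028),
("w1","redbay nl",(196,185),.01),("w1","redbay nr",(228,187),.01),("w1","bay3 nl",(409,156),.01),("w1","bay3 nr",(448,158),.01),("w1","bay1 nl",(265,145),.01),("w1","bay1 nr",(304,147),.01),
("w1","red c",(591,318),.012),("w1","red d1",(589,282),.012),("w1","red d2",(592,355),.012),("w1","dark d1",(628,100),.012),("w1","dark d2",(644.5,2),.012),("w1","dark lab",(636,51),.012),
("w2","nose l",(250,207),.006),("w2","nose r",(277,210),.006),("w2","flat l",(235,297),.024),("w2","flat r",(264,300),.024),
("w2","pad fl",(231,187),.003),("w2","pad fr",(300,198),.003),("w2","pad nr",(284,336),.003),("w2","pad nl",(220,326),.003),
("w2","stand n l",(219,71),.054),("w2","stand n r",(302,40),.054),("w2","stand bottom n",(232,83),.0),]:
    print(c,n,np.round(px2w(P[c],np.array(uv)*.7,z)[0],4))
im=cv2.imread("pics/w2.png");cv2.imwrite("pics/c1.png",cv2.resize(im[170:360,190:330],None,fx=3,fy=3,interpolation=cv2.INTER_CUBIC))
E
```

```text
w1 jigNL [0.4652 0.1183 0.01  ]
w1 jigNR [ 0.4462 -0.159   0.01  ]
w2 jigNL [0.4655 0.1193 0.01  ]
w1 reddot [0.587  0.0767 0.028 ]
w1 whitedot [ 0.5725 -0.1335  0.028 ]
w1 redbay nl [0.4942 0.0915 0.01  ]
w1 redbay nr [0.4924 0.0636 0.01  ]
w1 bay3 nl [ 0.5187 -0.0956  0.01  ]
w1 bay3 nr [ 0.517  -0.1294  0.01  ]
w1 bay1 nl [0.5278 0.0283 0.01  ]
w1 bay1 nr [ 0.5261 -0.0051  0.01  ]
w1 red c [ 0.3708 -0.2699  0.012 ]
w1 red d1 [ 0.4063 -0.2638  0.012 ]
w1 red d2 [ 0.3327 -0.2754  0.012 ]
w1 dark d1 [ 0.5637 -0.2778  0.012 ]
w1 dark d2 [ 0.6358 -0.2807  0.012 ]
w1 dark lab [ 0.6007 -0.2791  0.012 ]
w2 nose l [0.4268 0.3115 0.006 ]
w2 nose r [0.4242 0.2885 0.006 ]
w2 flat l [0.3515 0.3258 0.024 ]
w2 flat r [0.3488 0.3008 0.024 ]
w2 pad fl [0.4433 0.3271 0.003 ]
w2 pad fr [0.4341 0.2687 0.003 ]
w2 pad nr [0.3069 0.2907 0.003 ]
w2 pad nl [0.3168 0.3496 0.003 ]
w2 stand n l [0.5268 0.3111 0.054 ]
w2 stand n r [0.5465 0.2517 0.054 ]
w2 stand bottom n [0.5256 0.3194 0.    ]
```

View pics/c1.png

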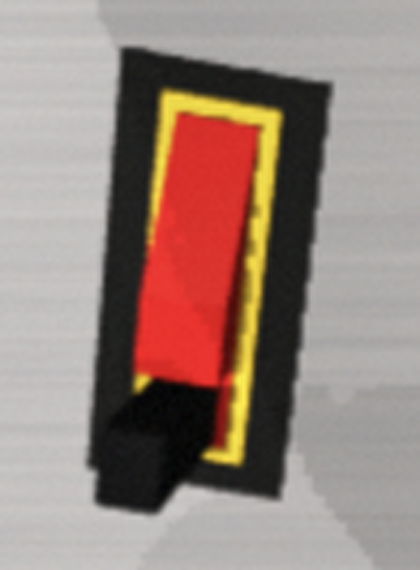

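The wedge is centred on its pad at (0.376, 0.309), yaw -10°. The jig origin is (0.5805, -0.0288), yaw -4°; the bay positions check out within 1 mm.

```bash
cat >> h.py <<'E'
JY=-4.0;JO=np.array([.5805,-.0288]);_c,_s=np.cos(np.radians(JY)),np.sin(np.radians(JY))
EX=np.array([_c,_s]);EY=np.array([-_s,_c])
def J(x,y,z): return [*(JO+x*EX+y*EY),z]
E
python3 - <<'E'
from h import *
h=.3389,.3153
move_ptp([*h,.13],down(-10));gripper_to(.05)
move_linear([*h,.041],.12);gripper_to(0);st()
move_linear([*h,.12],.15)
move_ptp(J(-75-38,100,.12) if 0 else J(-.075-.038,.100,.12),down(JY));
move_linear(J(-.113,.1,.055),.12);move_linear(J(-.113,.1,.0485),.03);st()
im=get_image("wrist");cv2.imwrite("pics/w3.png",cv2.resize(im[:,:,::-1],(800,600),interpolation=cv2.INTER_CUBIC))
E
```

```text
t 10.3 pos [0.3389 0.3153 0.0411] ori [-180.   -0.  -10.] F [ 0.4 -0.1  0.1] op -0.0001 gf 0.0
t 13.1 pos [0.4747 0.0788 0.0486] ori [180.  -0.  -4.] F [-0.1  0.1  0.3] op 0.0001 gf 0.0
```

View pics/w3.png

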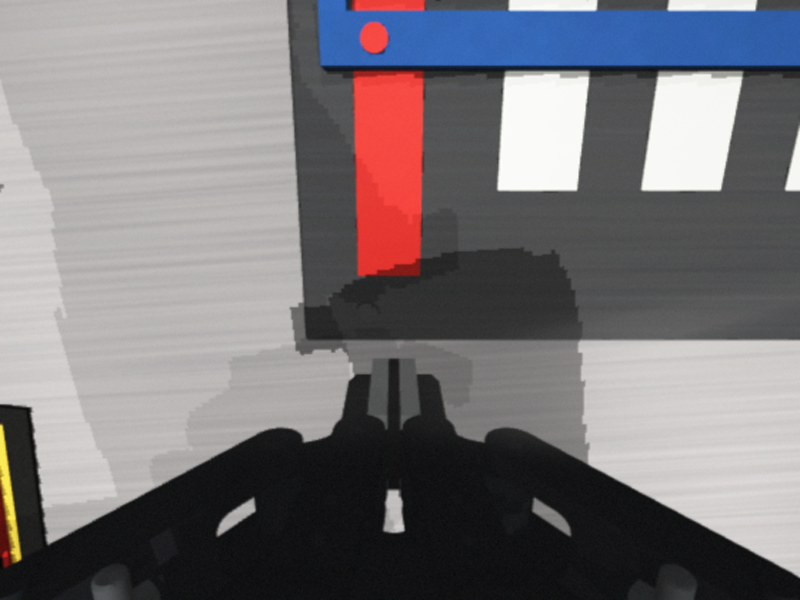

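The gripper closed on nothing; the wedge still seems to be near the pad at the lower left. I'll look again.

Run:
```python
from h import *
import json
P=json.load(open("P.json"));print(px2w(P["w2"],np.array([[233.5,321]])*.7,.063), px2w(P["w2"],np.array([[242,330]])*.7,.063))
move_linear(J(-.113,.1,.15),.25);gripper_to(.05)
move_ptp([.30,.25,.2],down(-10));wait(.2)
p=camera_params("wrist");json.dump({k:np.array(v).tolist() for k,v in p.items()},open("P4.json","w"))
im=get_image("wrist");cv2.imwrite("pics/w4.png",cv2.resize(im[:,:,::-1],(800,600),interpolation=cv2.INTER_CUBIC));st()
```

```text
[[0.34351249 0.31546113 0.063     ]] [[0.33587673 0.30939424 0.063     ]]
t 15.5 pos [0.3006 0.2495 0.1997] ori [180.    0.  -10.1] F [-1.  -0.   0.7] op 0.0497 gf 0.0
```

View pics/w4.png

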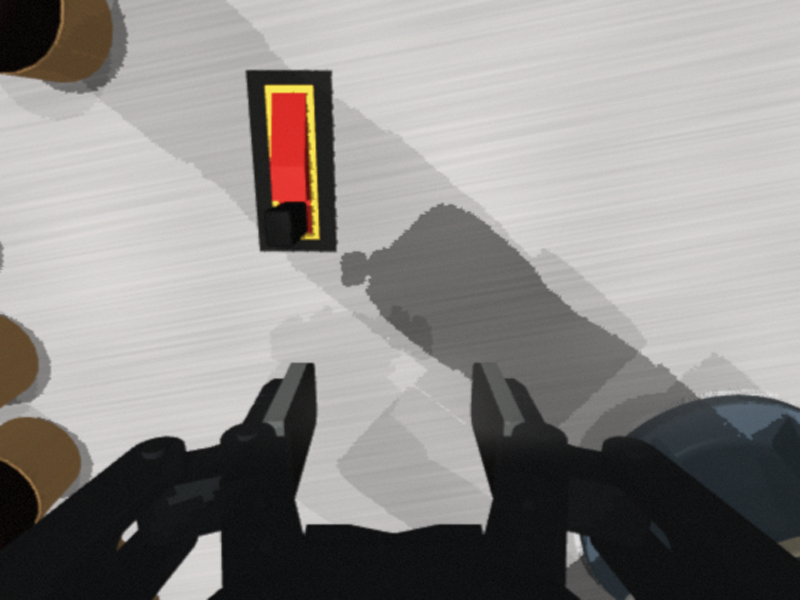

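Run:
```python
from h import *
import json
P=json.load(open("P4.json"));s=read_state();t=np.array(s['tool_pos'])
print("tcp px800",w2px({k:np.array(v) for k,v in P.items()},[t,t+[0,0,-.008],t+[0,0,.011]])/.7)
for n,uv,z in [("pad fl",(247,71),.003),("fr",(331,71),.003),("nr",(337,250),.003),("nl",(261,251),.003),("nose l",(271,93),.006),("nose r",(306,93),.006),("flat l",(272,203),.024),("flat r",(304,203),.024),("htop",(278,226),.063),("hnear",(290,247),.06),("flatfront l",(271,166),.024),("flatfront r",(306,166),.024)]:
    print(n,np.round(px2w(P,np.array(uv)*.7,z)[0],4))
im=cv2.imread("pics/w4.png");cv2.imwrite("pics/c2.png",cv2.resize(im[60:260,230:350],None,fx=3,fy=3,interpolation=cv2.INTER_CUBIC))
```

```text
tcp px800 [[390.34187775 349.15989235]
 [390.4235458  341.30935396]
 [390.21801512 361.06648622]]
pad fl [0.4436 0.3272 0.003 ]
fr [0.4333 0.269  0.003 ]
nr [0.3072 0.2914 0.003 ]
nl [0.3168 0.35   0.003 ]
nose l [0.4262 0.3135 0.006 ]
nose r [0.4219 0.2892 0.006 ]
flat l [0.3526 0.327  0.024 ]
flat r [0.3486 0.3044 0.024 ]
htop [0.34   0.3166 0.063 ]
hnear [0.3248 0.3129 0.06  ]
flatfront l [0.3776 0.3214 0.024 ]
flatfront r [0.3733 0.2972 0.024 ]
```

View pics/c2.png

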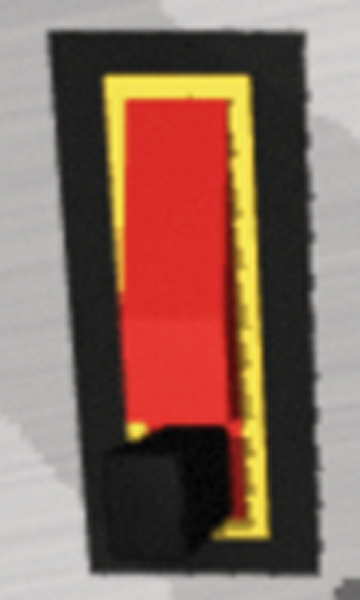

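The handle position is confirmed, yet the fingers closed above it. The finger separation in the images (157 px for 50 mm) puts the tips about 30 mm behind the reported TCP instead of 8 mm ahead. I'll check the tool length by touching bare table with closed fingers.

Run:
```python
from h import *
gripper_to(0)
move_ptp([.42,.2,.05],down(-10));move_linear([.42,.2,.014],.1);wait(.1)
F0=read_state()['ft_force'][2];z=.014
while z>-.045:
    z-=.002;move_linear([.42,.2,z],.04);s=read_state();dF=s['ft_force'][2]-F0
    if abs(dF)>3: break
print('cmd z',z,'dF',dF);st()
move_linear([.42,.2,.05],.2)
```

```text
cmd z -0.032000000000000015 dF 15.147319616083372
t 23.2 pos [ 0.4202  0.2001 -0.0312] ori [-180.   -0.  -10.] F [-3.5 -2.1 14.9] op -0.0 gf 7.1
```

Contact at -0.031 confirms it: the true tool point lies 39 mm above the reported one. I'll build that offset in and retry the grasp.

```bash
cat >> h.py <<'E'
ZO=-.039   # measured tool length error
def ML(p,v=.15): move_linear([p[0],p[1],p[2]+ZO],v)
def MP(p,yaw): move_ptp([p[0],p[1],p[2]+ZO],down(yaw))
def shot(n):
    import json
    wait(.15);p=camera_params("wrist");json.dump({k:np.array(v).tolist() for k,v in p.items()},open(n+".json","w"))
    im=get_image("wrist");cv2.imwrite(f"pics/{n}.png",cv2.resize(im[:,:,::-1],(800,600),interpolation=cv2.INTER_CUBIC))
E
python3 - <<'E'
from h import *
h=.3392,.3160
gripper_to(.05);MP([*h,.12],-10)
ML([*h,.038],.12);gripper_to(0);s=st()
if s['opening']>.01:
    ML([*h,.12],.15);MP(J(-.113,.1,.12),JY)
    ML(J(-.113,.1,.052),.12);ML(J(-.113,.1,.0455),.03);st();shot("w5")
E
```

```text
t 26.2 pos [ 0.3396  0.3164 -0.0004] ori [-179.9   -0.   -10. ] F [0.9 0.4 5.1] op 0.0171 gf 60.8
t 29.0 pos [0.4748 0.0788 0.0066] ori [-180.   -0.   -4.] F [-0.1  0.2 -1. ] op 0.0173 gf 60.0
```

View pics/w5.png

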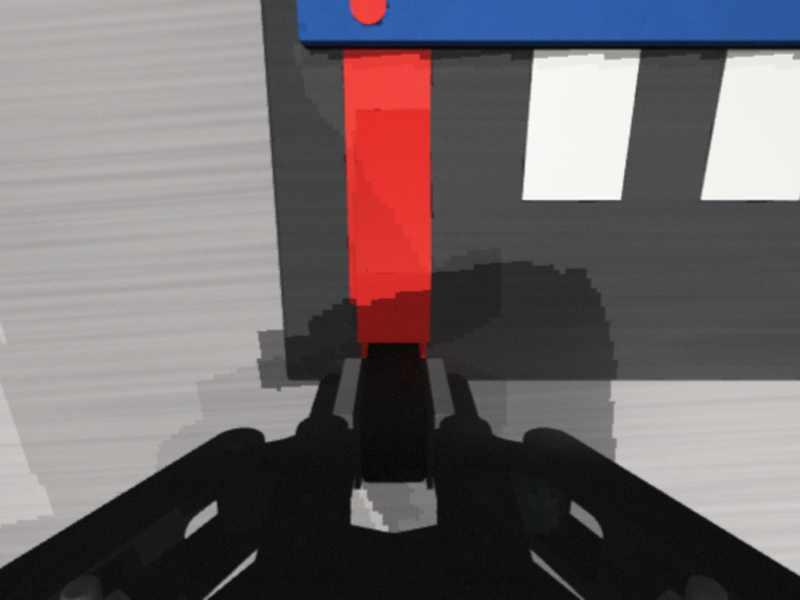

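The wedge is held on the bed with its nose at (394,109), in line with the red bay. I'll check that in jig coordinates, then push.

```bash
cat >> h.py <<'E'
def jl(w): d=np.asarray(w)[:2]-JO; return np.round([d@EX*1e3,d@EY*1e3],1)
def jpx(n,uv,z):
    import json
    return jl(px2w(json.load(open(n+".json")),np.array(uv)*.7,z)[0])
E
python3 - <<'E'
from h import *
for n,uv,z in [("noseL",(357,109),.013),("noseR",(431,109),.013),("bayL",(344,70),.01),("bayR",(431,70),.01),("jigNL",(287,381),.01),("flat near L",(359,343),.031),("flat near R",(430,343),.031),("b1 nl",(523,200),.01),("b1 nr",(623,200),.01)]: print(n,jpx("w5",uv,z))
for x in (-.09,-.07,-.05,-.038,-.031):
    ML(J(x,.1,.0455),.06);s=st()
shot("w6")
E
```

```text
noseL [-26.3 110.6]
noseR [-26.3  86.6]
bayL [-14.3 114.8]
bayR [-14.3  86.7]
jigNL [-125.2  140.1]
flat near L [-100.5  110.2]
flat near R [-100.5   86.6]
b1 nl [-55.6  53.7]
b1 nr [-55.6  18.9]
t 29.7 pos [0.499  0.0773 0.0066] ori [-1.8e+02 -1.0e-01 -4.0e+00] F [ 3.4  0.6 -1. ] op 0.0169 gf 59.9
t 30.2 pos [0.5148 0.0759 0.0066] ori [180.    0.3  -4. ] F [-11.3   0.8  13.1] op 0.0172 gf 62.1
t 30.7 pos [0.5349 0.0744 0.0066] ori [180.    0.2  -4. ] F [-11.    1.5  12.7] op 0.0171 gf 61.9
t 31.1 pos [0.5471 0.0736 0.0066] ori [180.    0.2  -4. ] F [-9.5  1.3 10.4] op 0.0169 gf 61.8
t 31.3 pos [0.5544 0.0731 0.0066] ori [180.    0.2  -4. ] F [-7.9  1.4 10.2] op 0.017 gf 61.6
```

View pics/w6.png

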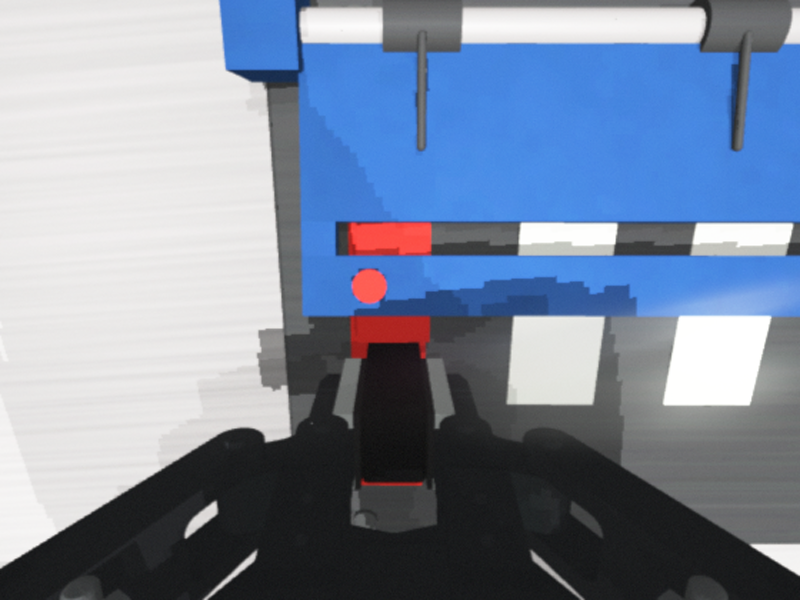

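The bar is propped, with the wedge's flat under the lip. I'll seat it 1.5 mm deeper, release, back off, and locate the tags numerically.

```bash
cat >> h.py <<'E'
def tags(n):
    import json
    im=cv2.imread(f"pics/{n}.png");P=json.load(open(n+".json"));hsv=cv2.cvtColor(im,cv2.COLOR_BGR2HSV).astype(int);H,S,V=hsv[...,0],hsv[...,1],hsv[...,2]
    out={}
    for k,m in (("red",((H<6)|(H>170))&(S>150)&(V>70)),("dark",(H<16)&(S>90)&(V>25)&(V<125)),("pale",(H>8)&(H<26)&(S>40)&(V>130))):
        m=cv2.morphologyEx(m.astype(np.uint8),cv2.MORPH_OPEN,np.ones((3,3)))
        for c in cv2.findContours(m,cv2.RETR_EXTERNAL,cv2.CHAIN_APPROX_NONE)[0]:
            if cv2.contourArea(c)<800: continue
            w=px2w(P,c[:,0]*.7,.012)[:,:2]
            (cx,cy),(a,b),_=r=cv2.minAreaRect((w*1e3).astype(np.float32));L,W=max(a,b),min(a,b)
            if not(80<L<105 and 26<W<44): continue
            bx=cv2.boxPoints(r);e=max((bx[1]-bx[0],bx[2]-bx[1]),key=np.linalg.norm);yaw=(np.degrees(np.arctan2(e[1],e[0]))+90)%180-90
            out[k]=(cx/1e3,cy/1e3,yaw);print(k,np.round([cx,cy,L,W,yaw],1))
    return out
E
python3 - <<'E'
from h import *
import shutil
shutil.copy("P.json","/tmp/x");import json;json.dump(json.load(open("P.json"))["w1"],open("w1.json","w"));tags("w1")
ML(J(-.0295,.1,.0455),.04);gripper_to(.05);st()
ML(J(-.0295,.1,.13),.2);MP([.48,-.16,.309],0);shot("w7");st();tags("w7")
E
```

```text
red [536.1  74.2  85.1  28.6  -4. ]
dark [ 596.4 -276.2   82.8   34.1   -2. ]
t 32.2 pos [0.5582 0.0729 0.0064] ori [180.  -0.  -4.] F [-0.4 -0.6 -0.1] op 0.0497 gf 0.0
t 37.7 pos [ 0.48 -0.16  0.27] ori [-180.    0.    0.] F [0.5 0.7 0.4] op 0.0502 gf 0.0
red [536.7  76.   86.3  36.   -1.2]
dark [ 616.8 -245.3   89.2   31.6   -2.2]
```

View pics/w7.png

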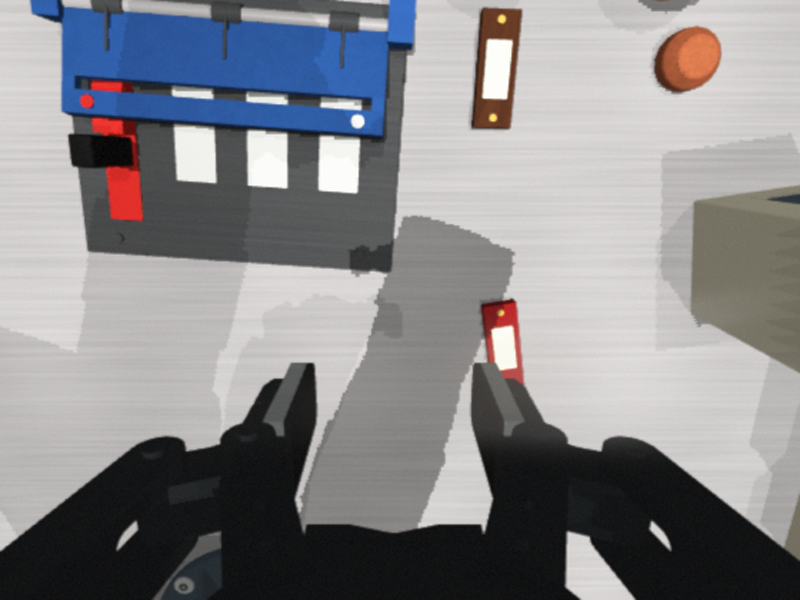

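The bar is propped with the wedge standing alone at (105,150). Dark tag3 has been knocked aside: its dots are now at (502,18) and (493,118). Red tag2 is unmoved at (501,313). I'll take the red one first.

```bash
cat >> h.py <<'E'
def grip_tag(c,yaw):
    e=np.array([np.cos(np.radians(yaw)),np.sin(np.radians(yaw))]);g=np.array(c)-.030*e
    gripper_to(.055);MP([*g,.10],yaw);ML([*g,.0095],.15);gripper_to(0);return st()['opening']
def insert(jy):
    y=jy+.0013
    ML([*read_state()['tool_pos'][:2],.10],.2);MP(J(-.10,y,.10),JY);ML(J(-.10,y,.026),.15);ML(J(-.10,y,.0205),.04)
    wait(.1);F0=np.array(read_state()['ft_force'])[:2]@EX
    ML(J(-.050,y,.0205),.06);x=-.050
    while x<-.030:
        x+=.0015;ML(J(x,y,.0205),.03);F=np.array(read_state()['ft_force'])[:2]@EX-F0
        if F<-6: break
    print('stop at',x,'F',F);st()
E
python3 - <<'E'
from h import *
print(px2w(__import__('json').load(open('w7.json')),np.array([[501,313],[502,18],[493,118]])*.7,.012))
if grip_tag((.3695,-.2696),9.0)>.028: insert(-.026);shot("w8")
E
```

```text
[[ 0.4060079  -0.26357923  0.012     ]
 [ 0.65462072 -0.24797234  0.012     ]
 [ 0.57961832 -0.24538047  0.012     ]]
t 40.1 pos [ 0.3408 -0.2749 -0.0282] ori [ 1.799e+02 -1.000e-01  9.000e+00] F [-1.7  1.9  9.8] op 0.0298 gf 58.6
stop at -0.040999999999999995 F -6.111287323371024
t 45.2 pos [ 0.5367 -0.0504 -0.0181] ori [-1.8e+02  1.0e-01 -4.0e+00] F [-6.1  0.  10.3] op 0.03 gf 60.0
```

```bash
cat >> h.py <<'E'
def near_end(n,jy,k):
    # near end of a tag's top face (z=.022) on the bed by colour, jig mm
    import json
    im=cv2.imread(f"pics/{n}.png");P=json.load(open(n+".json"));hsv=cv2.cvtColor(im,cv2.COLOR_BGR2HSV).astype(int);H,S,V=hsv[...,0],hsv[...,1],hsv[...,2]
    m=(((H<6)|(H>170))&(S>130)&(V>50)) if k=="red" else ((H<16)&(S>80)&(V>20)&(V<140))
    v,u=np.nonzero(m);w=px2w(P,np.c_[u,v]*.7,.022)[:,:2]-JO;x=w@EX*1e3;y=w@EY*1e3
    i=(abs(y-jy)<20)&(x>-120)&(x<-6);x,y=x[i],y[i]
    for x0 in range(-70,-10,10):
        j=(x>=x0)&(x<x0+10)
        if j.sum()>20: print(x0,j.sum(),'y',np.round(np.percentile(y[j],[2,98]),1))
    for dy in (-10,-5,0,5,10):
        j=abs(y-jy-dy)<2
        if j.any(): print('dy',dy,'near x',x[j].min().round(1))
E
python3 - <<'E'
from h import *
p=list(J(-.041,-.0247,.0205));gripper_to(.046);st();ML([p[0],p[1],.09],.2)
ML(J(-.115,-.026,.14),.25);shot("w8");near_end("w8",-26,"red")
im=cv2.imread("pics/w8.png");print(w2px({k:np.array(v) for k,v in __import__('json').load(open('w8.json')).items()},[J(-.055,-.026,.022),J(-.008,-.026,.022)])/.7)
E
```

```text
t 45.8 pos [ 0.5381 -0.0505 -0.0185] ori [-180.   -0.   -4.] F [ 0.9 -0.1 -0.2] op 0.0459 gf 0.0
-60 783 y [-41.3 -11.3]
-50 1185 y [-41.2 -11.1]
-40 943 y [-41.3 -10.6]
-30 418 y [-40.8  -9.9]
-20 465 y [-40.1  -9.2]
dy -10 near x -56.1
dy -5 near x -56.1
dy 0 near x -56.1
dy 5 near x -56.6
dy 10 near x -56.6
[[390.93218024 178.82314695]
 [390.90547641  78.20317921]]
```

View pics/w8.png

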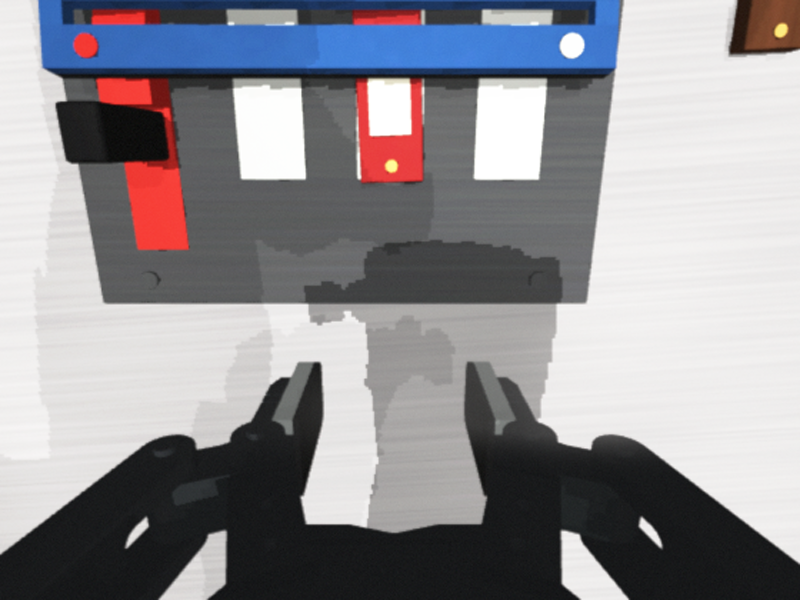

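The red tag lies in bay 2 with its near end at -56 mm (nominal -55). I'll nudge it home with closed fingers, then insert the dark tag in bay 3.

```bash
cat >> h.py <<'E'
def nudge(jy):
    y=jy+.0013;gripper_to(0);ML(J(-.085,y,.06),.25);ML(J(-.085,y,.021),.15);ML(J(-.073,y,.021),.08);wait(.1)
    F0=np.array(read_state()['ft_force'])[:2]@EX;x=-.073
    while x<-.055:
        x+=.001;ML(J(x,y,.021),.02);F=np.array(read_state()['ft_force'])[:2]@EX-F0
        if F<-7: break
    print('nudge stop',x,'F',F,'real',jl(read_state()['tool_pos']));ML(J(-.085,y,.021),.15);ML(J(-.085,y,.10),.25)
E
python3 - <<'E'
from h import *
nudge(-.026)
MP([.45,-.16,.289],0);shot("w9");d=tags("w9");st()
import json
json.dump(d,open("d.json","w"))
c=d.get("dark")
if c and np.hypot(c[0]-.617,c[1]+.246)<.006:
    c=(.6171,-.2467,-2.0)
    if grip_tag(c[:2],c[2])>.026: insert(-.088);gripper_to(.046);p=read_state()['tool_pos'];move_linear([p[0],p[1],.06],.2);nudge(-.088)
    st();ML(J(-.115,-.05,.14),.25);shot("w10");near_end("w10",-26,"red");near_end("w10",-88,"dark");st()
E
```

```text
nudge stop -0.06599999999999999 F -7.259209227589144 real [-67.8 -24.6]
red [537.4  76.7  87.4  36.6  -1.7]
t 52.4 pos [ 0.4498 -0.1592  0.2485] ori [-1.799e+02  1.000e-01  1.000e-01] F [0.1 0.1 0.4] op -0.0003 gf 0.0Traceback (most recent call last):
  File "<stdin>", line 5, in <module>
    for chunk in iterable:
                 ^^^^^^^^
    yield from _iterencode_dict(o, _current_indent_level)
    yield from chunks
    yield from chunks
    o = _default(o)
    raise TypeError(f'Object of type {o.__class__.__name__} '
                    f'is not JSON serializable')
TypeError: Object of type float32 is not JSON serializable
```

Run:
```python
from h import *
MP([.48,-.16,.309],0);shot("w9");d=tags("w9")
c=d.get("dark")
if c and np.hypot(c[0]-.617,c[1]+.246)<.006:
    c=(.6171,-.2467,-2.0)
    if grip_tag(c[:2],c[2])>.026: insert(-.088);gripper_to(.046);p=read_state()['tool_pos'];move_linear([p[0],p[1],.06],.2);nudge(-.088)
    ML(J(-.115,-.05,.14),.25);shot("w10");near_end("w10",-26,"red");near_end("w10",-88,"dark");st()
```

```text
red [ 5.365e+02  7.540e+01  8.620e+01  3.620e+01 -2.000e-01]
dark [ 616.9 -245.2   88.8   31.8   -1.9]
t 55.5 pos [ 0.5881 -0.246  -0.0278] ori [ 1.8e+02 -1.0e-01 -2.0e+00] F [-0.1  1.5  7.9] op 0.0301 gf 59.4
stop at -0.0485 F -8.137443982645562
t 59.1 pos [ 0.5246 -0.1119 -0.0178] ori [ 1.8e+02  1.0e-01 -4.0e+00] F [-7.   0.2 14. ] op 0.0299 gf 60.8
nudge stop -0.06499999999999999 F -9.338746871326412 real [-67.7 -86.6]
-60 778 y [-41.7 -11.2]
-50 1174 y [-41.3 -10.8]
-40 994 y [-41.  -10.3]
-30 470 y [-41.1  -9.7]
-20 494 y [-40.7  -9.3]
dy -10 near x -55.9
dy -5 near x -55.9
dy 0 near x -56.4
dy 5 near x -56.4
dy 10 near x -56.4
-60 694 y [-103.6  -73.1]
-50 1115 y [-103.3  -72.8]
-40 955 y [-103.3  -72.3]
-30 460 y [-103.4  -71.9]
-20 471 y [-103.2  -71.6]
dy -10 near x -55.8
dy -5 near x -55.8
dy 0 near x -55.9
dy 5 near x -55.9
dy 10 near x -55.9
t 64.9 pos [ 0.4622 -0.071   0.1   ] ori [-1.8e+02  1.0e-01 -4.0e+00] F [ 0.   0.3 -0.1] op -0.0002 gf 0.0
```

Both tags are home: near ends at -56 mm, with both nudges stopping at the same place. Next I'll look at the stylus and check the whole table for a pale tag in one composite.

Run:
```python
from h import *
gripper_to(.05);MP([.49,.22,.26],0);shot("w11");t=get_image("top")[:,:,::-1];st()
a=cv2.imread("pics/w11.png");import json
P={k:np.array(v) for k,v in json.load(open("w11.json")).items()};c=w2px(P,[.563,.285,.06])[0]/.7;print(c)
x0=int(max(0,c[0]-100));y0=int(max(0,c[1]-110));print(x0,y0)
crop=cv2.resize(a[y0:y0+225,x0:x0+200],(400,450),interpolation=cv2.INTER_CUBIC)
o=np.zeros((450,800,3),np.uint8);o[:300,:400]=cv2.resize(t,(400,300),interpolation=cv2.INTER_AREA);o[:,400:][:crop.shape[0]]=crop
cv2.imwrite("pics/comp.png",o)
```

```text
t 70.5 pos [0.49   0.2199 0.221 ] ori [180.   0.  -0.] F [-0.4  0.   0.2] op 0.0499 gf 0.0
[293.48476141 151.12417153]
193 41
```

View pics/comp.png

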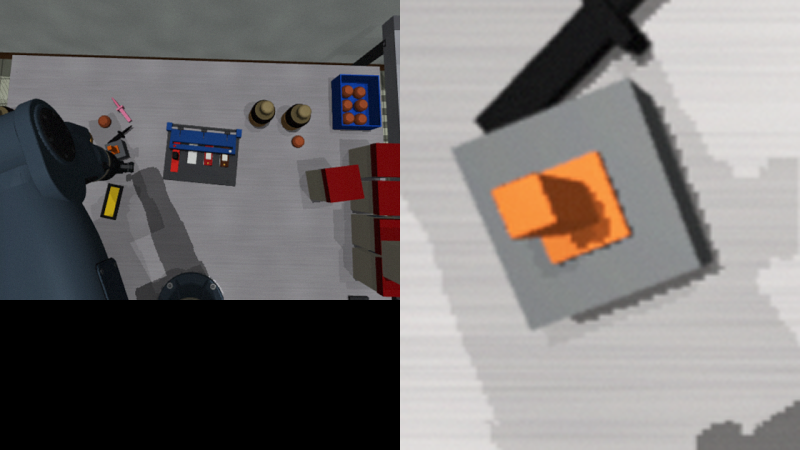

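The orange stylus hangs in the grey stand (handle top at crop (526,206)) and is clearly the one meant. The free-standing black and pink look-alikes have toppled; they are not in the job. No pale tag is present, and both tags sit in their bays.

Run:
```python
from h import *
import json
P=json.load(open("w11.json"))
f=lambda c,z:px2w(P,np.array([193+(c[0]-400)/2,41+c[1]/2])*.7,z)[0][:2]
for n,cs,z in [("handle",[(491,188),(544,170),(560,224),(510,240)],.12),("collar",[(600,151),(632,235),(553,265)],.06),("stand",[(453,148),(630,82),(712,268),(530,330)],.054)]:
    w=np.array([f(c,z) for c in cs]);print(n,np.round(w,4).tolist(),'mean',w.mean(0).round(4),'diag',((w[0]+w[2])/2).round(4))
    for i in range(len(w)-1): d=w[i+1]-w[i];print('  edge',round(np.linalg.norm(d)*1e3,1),round(np.degrees(np.arctan2(d[1],d[0])),1))
print(read_state()['q'], ik([.562,.287,.05],down(21)),ik([.562,.287,.05],down(-69)),ik(J(.0156,.1,.08),down(JY+90)),ik(J(.0156,-.1,.08),down(JY+90)),ik(J(.0156,.1,.08),down(JY-90)),ik(J(.0156,-.1,.08),down(JY-90)))
```

```text
handle [[0.5715, 0.3024], [0.5761, 0.2877], [0.5622, 0.2844], [0.558, 0.2984]] mean [0.5669 0.2932] diag [0.5669 0.2934]
  edge 15.4 -72.6
  edge 14.3 -166.6
  edge 14.6 106.8
collar [[0.5846, 0.284], [0.5583, 0.2749], [0.5485, 0.302]] mean [0.5638 0.287 ] diag [0.5666 0.293 ]
  edge 27.9 -160.9
  edge 28.8 109.8
stand [[0.5859, 0.3339], [0.6061, 0.2742], [0.5473, 0.249], [0.5262, 0.3132]] mean [0.5664 0.2926] diag [0.5666 0.2914]
  edge 63.0 -71.3
  edge 64.0 -156.8
  edge 67.6 108.2
[ 2.41742861e+01  1.45167194e+01  3.45976902e+00  7.89471257e+01
  1.11080624e-03 -1.55818269e+02] [  27.0523175    28.48229035   -0.71008756   60.80762209    0.
 -173.9476825 ] [ 27.0523175   28.48229035  -0.71008756  60.80762209   0.
 -83.9476825 ] [  6.60884746  25.05258176  -1.82992484  63.11749339   0.
 100.60884746] [-12.41164966  24.69526045  -2.42335619  62.88138336   0.
  81.58835034] [  6.60884746  25.05258176  -1.82992484  63.11749339   0.
 -79.39115254] [-12.41164966  24.69526045  -2.42335619  62.88138336   0.
 -98.41164966]
```

Stylus at (0.5668, 0.2932), yaw about 18.5°, which agrees with the collar and stand centres. Now I'll pull the wedge and put it on its pad.

Run:
```python
from h import *
MP(J(-.0295,.1,.13),JY);ML(J(-.0295,.1,.0455),.15);gripper_to(0);s=st()
if s['opening']>.012:
    for x in (-.05,-.08,-.11,-.125): ML(J(x,.1,.0455),.08)
    st();ML(J(-.125,.1,.12),.2);st()
    MP([.3392,.3160,.11],-10);ML([.3392,.3160,.045],.15);ML([.3392,.3160,.0385],.04);st();gripper_to(.05);ML([.3392,.3160,.13],.25)
    MP(J(-.115,-.02,.16),JY);shot("w12");near_end("w12",-26,"red");near_end("w12",-88,"dark");st()
```

```text
t 72.4 pos [0.5588 0.0731 0.0076] ori [-1.8e+02 -1.0e-01 -4.0e+00] F [-1.4  0.6  6.1] op 0.0169 gf 59.0
t 74.2 pos [0.4634 0.0799 0.0075] ori [-1.8e+02 -1.0e-01 -4.0e+00] F [-1.2 -1.3 11.4] op 0.0174 gf 60.9
t 74.7 pos [0.4624 0.0796 0.0803] ori [180.   0.  -4.] F [ 1.  -0.2 -2.1] op 0.0171 gf 59.5
t 76.7 pos [0.3406 0.3168 0.0007] ori [-1.799e+02 -1.000e-01 -1.000e+01] F [ 1.4 -0.8  5.2] op 0.017 gf 60.1
-60 651 y [-41.3 -11.1]
-50 1019 y [-41.2 -11.2]
-40 797 y [-41.3 -10.7]
-30 357 y [-40.7 -10.3]
-20 381 y [-40.   -9.4]
dy -10 near x -55.8
dy -5 near x -55.9
dy 0 near x -56.4
dy 5 near x -56.4
dy 10 near x -56.4
-60 620 y [-103.3  -72.1]
-50 982 y [-103.3  -71.8]
-40 878 y [-103.2  -71.6]
-30 408 y [-103.2  -70.9]
-20 402 y [-103.1  -70.9]
dy -10 near x -55.8
dy -5 near x -55.8
dy 0 near x -55.8
dy 5 near x -55.8
dy 10 near x -56.3
t 82.2 pos [ 0.4644 -0.0407  0.121 ] ori [180.  -0.  -4.] F [ 0.4 -0.3  0.4] op 0.0498 gf 0.0
```

Tags are undisturbed after the wedge came out. Now the stylus: grip, lift, and hover over the slot start for a check.

Run:
```python
from h import *
import json
S=(.5668,.2932);Y=-71.5
ML(J(-.115,-.02,.26),.25)
MP([S[0],S[1]-.05,.22],Y);gripper_to(.045);ML([*S,.16],.2);ML([*S,.081],.12);st();gripper_to(0);s=st()
if s['opening']>.008:
    g=[float(v) for v in s['tool_pos']];json.dump(g,open("g.json","w"))
    ML([*S,.165],.12)
    yaw=JY-90;MP(J(.0169,.103,.165),yaw);ML(J(.0169,.103,.077+.0334+.006),.08);st();shot("w13")
    P={k:np.array(v) for k,v in json.load(open("w13.json")).items()}
    print(w2px(P,[J(.0156,y,.0334) for y in (.115,.103,.08,.05)]+[J(.0156,.103,.0394)])/.7)
```

```text
t 88.1 pos [0.5675 0.2933 0.043 ] ori [-179.9    0.   -71.5] F [0.3 0.6 0.5] op 0.0446 gf 0.0
t 88.5 pos [0.5672 0.2935 0.0429] ori [-179.9    0.   -71.5] F [0.1 0.5 7. ] op 0.0134 gf 58.5
t 91.0 pos [0.6048 0.073  0.0777] ori [-180.    0.  -94.] F [ 0.4  0.1 -0.4] op 0.0129 gf 58.4
[[397.76593641 336.0590918 ]
 [397.86159438 312.62861779]
 [398.05320962 265.69435793]
 [398.3209023  200.12568078]
 [397.97385894 316.79242588]]
```

Run:
```python
import cv2
a=cv2.imread("pics/w13.png");cv2.imwrite("pics/c3.png",cv2.resize(a[160:400,270:530],(780,720))[:600])
```

```text
(no output)
```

View pics/c3.png

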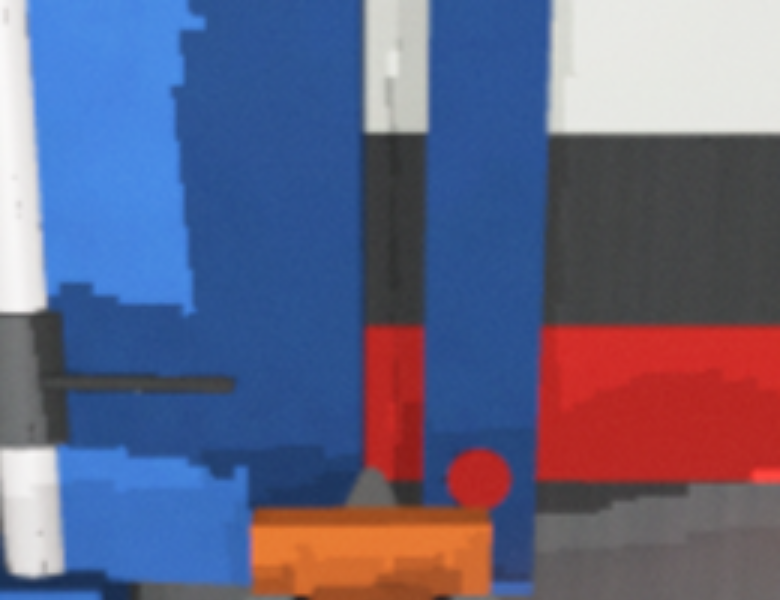

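The grey point shows at crop (370,470) and the slot spans 365–430 (centre about 397), so the tip is about 4 mm too far toward the hinge. I'll shift it and check numerically.

Run:
```python
from h import *
ML(J(.0129,.103,.077+.0334+.006),.04);wait(.2);im=get_image("wrist");s=st();print(jl(s['tool_pos']))
for r in (212,216,219,222,224,226): print(r,' '.join('%d/%d/%d'%tuple(im[r,c]) for c in range(262,298)))
```

```text
t 91.7 pos [0.6006 0.0731 0.0774] ori [-180.    0.  -94.] F [-1.3  0.2 -0.9] op 0.0134 gf 58.4
[ 12.9 103. ]
212 40/75/137 42/78/137 40/77/135 43/77/135 44/69/121 87/49/78 156/41/44 185/40/35 186/40/34 186/39/37 187/39/34 193/40/36 195/43/39 176/36/32 175/39/36 174/37/32 171/36/30 170/37/33 151/42/50 93/58/89 45/69/119 40/73/125 39/72/124 39/72/128 41/76/134 42/77/135 42/77/135 40/76/134 42/75/135 40/73/135 42/75/135 42/76/136 40/74/134 42/76/134 42/79/137 42/79/138
216 37/66/115 36/67/116 36/70/122 40/76/134 41/68/120 68/44/74 121/31/38 144/29/25 146/29/24 149/32/27 163/35/32 183/38/34 177/38/34 154/31/28 151/33/29 148/30/24 151/33/28 148/30/28 134/38/48 81/54/86 45/70/120 36/69/122 39/72/122 38/70/121 37/69/121 38/68/122 38/68/121 38/65/119 39/66/119 47/65/116 55/63/109 64/63/111 67/63/106 61/63/109 52/70/117 43/68/118
219 35/65/114 32/64/113 34/65/114 33/63/114 35/58/102 67/44/70 120/30/35 144/30/29 149/30/26 150/31/28 160/32/27 183/37/33 176/36/33 156/33/29 150/33/31 145/28/24 147/28/26 147/32/30 130/37/46 81/53/86 45/70/119 39/71/124 37/69/121 38/71/122 36/67/120 50/67/118 87/56
[... 464 characters left out ...]
/97 32/58/99 28/55/95 30/54/95 31/52/90 50/44/69 90/40/44 110/40/39 111/38/37 113/53/51 112/78/76 103/99/97 103/103/100 102/100/98 99/99/97 101/97/97 106/88/86 115/63/62 99/48/57 60/57/92 40/68/120 38/69/121 38/68/121 40/63/112 83/52/84 149/41/50 181/38/37 183/36/32 184/38/33 186/39/34 183/36/31 185/36/32 186/39/35 185/38/34 184/35/32 185/39/34
226 31/54/97 30/55/96 31/56/96 31/55/95 27/51/87 32/46/70 44/47/55 49/51/52 61/59/59 82/81/82 99/98/97 101/100/99 100/99/98 103/100/101 100/97/96 102/100/100 99/98/97 92/90/90 69/72/82 43/63/96 39/67/120 38/70/123 38/68/120 40/68/121 68/64/109 129/51/74 180/41/40 184/37/33 185/37/34 185/38/34 184/39/33 186/40/36 185/39/34 184/39/33 185/39/34 186/40/36
```

The tip is now within about 0.6 mm of the slot's centre line. A 0.4 mm trim, then lower and draw.

Run:
```python
from h import *
import json
x=.0133;zt=.077+.0334-.007
ML(J(x,.1015,zt+.012),.04);F0=read_state()['ft_force'][2]
ok=True
for k in (.008,.004,0): 
    ML(J(x,.1015,zt+k),.03);s=read_state()
    if abs(s['ft_force'][2]-F0)>5: ok=False;print('contact',k);st();break
if ok:
    a=st();wait(.2);ML(J(x,-.1015,zt),.0225);b=st();print('dur',b['time_s']-a['time_s'],jl(a['tool_pos']),jl(b['tool_pos']))
    im=get_image("wrist")
    for r in (200,212,222): print(r,' '.join('%d/%d/%d'%tuple(im[r,c]) for c in range(264,286)))
    ML(J(x,-.1015,.165),.1)
    S=(.5668,.2932);Y=-71.5
    MP([*S,.175],Y);ML([*S,.165],.1);wait(.2);st()
```

```text
t 92.8 pos [0.6007 0.0715 0.0642] ori [180.  -0. -94.] F [ 0.2  0.3 -0.3] op 0.0131 gf 58.4
t 102.2 pos [ 0.5867 -0.131   0.0644] ori [-180.    0.  -94.] F [ 0.6  0.2 -0.7] op 0.0132 gf 58.4
dur 9.375 [ 13.1 101.5] [  13.3 -101.5]
200 40/77/135 41/77/136 41/77/139 42/81/143 44/82/144 46/86/147 42/82/144 41/82/144 43/83/146 43/82/145 47/85/148 43/83/144 44/83/144 42/81/142 41/80/142 43/83/144 43/82/143 44/82/144 43/80/140 41/77/137 42/78/137 42/78/138
212 40/77/136 39/76/135 36/68/119 65/81/103 132/138/144 176/178/172 178/179/171 180/181/174 176/179/172 168/168/161 146/145/140 150/150/144 161/162/156 164/163/159 156/156/151 144/143/138 141/141/137 127/133/137 80/101/134 48/82/140 42/78/142 43/79/141
222 33/61/111 33/60/111 31/57/101 30/43/69 46/39/46 55/33/25 58/35/23 62/38/29 71/53/45 89/80/76 99/95/95 100/98/97 99/98/96 90/87/85 74/62/55 61/40/31 54/31/22 53/39/39 41/48/70 33/57/95 34/60/105 37/67/119
t 105.0 pos [0.5671 0.2929 0.1263] ori [-180.     0.   -71.5] F [ 0.5  0.  -0.7] op 0.0132 gf 58.4
```

No contact forces, and the point was centred in the slot at both ends; the pass took 9.2 s. Now I'll hang the stylus.

Run:
```python
from h import *
S=(.5668,.2932)
ML([*S,.10],.1);st();ML([*S,.086],.06);st();ML([*S,.0822],.03);s=st()
if abs(s['ft_force'][2])<25:
    gripper_to(.045);wait(.2);ML([*S,.17],.1);MP([.49,.22,.26],-30);shot("w14")
    import json
    P={k:np.array(v) for k,v in json.load(open("w14.json")).items()};a=cv2.imread("pics/w14.png");hsv=cv2.cvtColor(a,cv2.COLOR_BGR2HSV)
    m=cv2.inRange(hsv,(8,170,120),(20,255,255));n,l,stt,cc=cv2.connectedComponentsWithStats(m);print([ (stt[i].tolist(),cc[i].round(1).tolist()) for i in range(1,n) if stt[i][4]>60])
    print(w2px(P,[[.5668,.2932,z] for z in (.054,.06,.09,.12)])/.7);st()
    # wedge on pad: red pixels at pad
    t=get_image("top");Pt=camera_params("top");h=cv2.cvtColor(t,cv2.COLOR_RGB2HSV);mm=cv2.inRange(h,(0,170,120),(6,255,255))|cv2.inRange(h,(172,170,120),(180,255,255))
    n,l,stt,cc=cv2.connectedComponentsWithStats(mm)
    for i in range(1,n):
        if stt[i][4]>40:
            w=px2w(Pt,cc[i],.015)[0];print('red',stt[i][4],w.round(3))
    move_ptp([.35,0,.3],down(-30));st()
    t=get_image("top");cv2.imwrite("pics/topend.png",t[:,:,::-1])
    h=cv2.cvtColor(t,cv2.COLOR_RGB2HSV)
    for nm,lo,hi in (("red",(0,170,110),(5,255,255)),("or",(6,190,120),(20,255,255)),("yel",(22,150,120),(34,255,255))):
        n,l,stt,cc=cv2.connectedComponentsWithStats(cv2.inRange(h,lo,hi))
        for i in range(1,n):
            if stt[i][4]>8 and cc[i][0]<340: print(nm,stt[i].tolist(),px2w(Pt,cc[i],.02)[0].round(3))
```

```text
t 105.8 pos [0.5671 0.2934 0.0615] ori [-180.     0.   -71.5] F [ 0.  -0.  -0.3] op 0.0131 gf 58.4
t 106.2 pos [0.5664 0.293  0.0465] ori [179.9  -0.  -71.5] F [-0.1  0.2 -0.1] op 0.0132 gf 58.4
t 106.5 pos [0.5668 0.2932 0.0432] ori [180.   -0.  -71.5] F [-0.1  0.  -1.1] op 0.0134 gf 58.6
[([199, 190, 74, 58, 2273], [237.0, 221.6]), ([339, 352, 36, 73, 149], [353.9, 380.5])]
[[246.56245963 215.90211096]
 [244.04094342 217.05663359]
 [229.9969061  223.48695472]
 [213.00622822 231.2664495 ]]
t 109.1 pos [0.4901 0.2203 0.2198] ori [ 1.799e+02  1.000e-01 -3.000e+01] F [ 0.2 -0.8  0.1] op 0.0448 gf 0.0
red 308 [0.537 0.078 0.015]
red 83 [ 0.54  -0.049  0.015]
red 220 [0.384 0.312 0.015]
t 110.2 pos [0.3507 0.0004 0.2997] ori [-180.    0.  -30.] F [ 0.2 -0.4  0.2] op 0.0449 gf 0.0
red [243, 200, 9, 2, 16] [0.604 0.074 0.02 ]
red [288, 205, 10, 2, 11] [ 0.595 -0.053  0.02 ]
red [239, 210, 13, 31, 306] [0.537 0.078 0.02 ]
red [286, 222, 3, 8, 11] [ 0.537 -0.037  0.02 ]
red [292, 225, 5, 6, 11] [ 0.531 -0.058  0.02 ]
red [148, 265, 16, 29, 220] [0.384 0.31  0.02 ]
or [150, 205, 7, 6, 29] [0.578 0.33  0.02 ]
or [156, 204, 11, 13, 51] [0.57  0.305 0.02 ]
or [151, 264, 14, 16, 27] [0.41  0.312 0.02 ]
yel [153, 261, 14, 25, 75] [0.412 0.298 0.02 ]
yel [157, 287, 5, 16, 24] [0.345 0.299 0.02 ]
```

Run:
```python
import cv2,numpy as np
a=cv2.resize(cv2.imread("pics/top0.png"),(560,420),interpolation=cv2.INTER_AREA);b=cv2.imread("pics/topend.png")
for im in (a,b):
    h=cv2.cvtColor(im,cv2.COLOR_BGR2HSV);m=cv2.inRange(h,(0,170,110),(5,255,255));m[:,:130]=0;m[:,190:]=0
    c=max(cv2.findContours(m,0,2)[0],key=cv2.contourArea);print(cv2.minAreaRect(c),cv2.boundingRect(c))
d=cv2.GaussianBlur(cv2.absdiff(a,b).max(2),(5,5),0)>40
n,l,s,c=cv2.connectedComponentsWithStats(d.astype(np.uint8))
for i in range(1,n):
    if s[i][4]>15: print(s[i].tolist(),(c[i]/.7).round())
```

```text
((155.44293212890625, 277.3304748535156), (9.026010513305664, 27.99311065673828), 16.927513122558594) (148, 264, 16, 28)
((155.52272033691406, 278.40545654296875), (9.684977531433105, 27.69359016418457), 13.495734214782715) (148, 265, 16, 29)
[137, 121, 55, 80, 836] [237. 231.]
[366, 189, 14, 34, 451] [532. 293.]
[286, 203, 13, 5, 54] [417. 293.]
[309, 206, 14, 6, 55] [451. 297.]
[285, 213, 14, 20, 199] [416. 319.]
[307, 215, 14, 20, 195] [448. 323.]
[156, 263, 9, 3, 20] [228. 377.]
[360, 272, 19, 36, 511] [527. 414.]
[148, 291, 9, 3, 19] [217. 417.]
[155, 292, 174, 128, 14207] [335. 514.]
[330, 343, 230, 77, 8932] [634. 558.]
[517, 368, 9, 11, 61] [745. 532.]
[294, 397, 5, 8, 27] [423. 573.]
[305, 412, 7, 8, 26] [439. 595.]
```

Only the tags, the toppled look-alikes and the arm differ from the start. The wedge is on its pad within about 2 mm, the stylus hangs upright, and the bystanders are unmoved.

Run:
```python
from station import *
print(close_job())
```

```text
the job is handed in; nothing more can be done
None
```

I handed the job in at about 110 s: the red and dark tags are clamped fully home in bays 2 and 3 (no pale tag was there), the slot is traced red to white at 2.2 cm/s, the stylus hangs in its stand and the wedge is on its pad; the black and pink look-alikes fell over during the run, though the gripper was never near them.

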